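# Load the lock shuttle and hold the index plunger out

## Task

Load the indexing shuttle for the next job: stand the short lock cylinder face up and fully home in the pocket nearest the sprung plunger, let go of it, then do the same with the tall one in the middle pocket (the third pocket is already loaded). Then grip the plunger's knob and pull it straight back as far as it goes, so that its pin is well clear of the shuttle, and finish while still holding it there. Leave everything else on the bench where it is.

Things in the scene. Friction and masses are not known exactly. Their poses are not given: they have to be found in the camera images.
- fixture: Fixture fixed to the bench. Origin on the bench surface; x runs along the shuttle, from plunger end (-x) to far end, z up. Base 235 x 90 x 12 mm (x -110 to 125). Aluminium shuttle, a bar 165 x 46 mm (x -56 to 109), top 45 mm above the bench, immobile, with 3 pockets in a row at x = -25, 27, 79, y = 0. Grey plunger housing: x -110 to -68, 34 mm wide, top 48 mm above the bench.
- pocket1 (a point): Floor centre of the first pocket (marked by one small dimple), nearest the plunger; 29 mm above the bench. Pockets: round, 29.5 mm in diameter, 16 mm deep from the shuttle's top, 1.5 mm chamfer. Axes as the fixture's.
- pocket2 (a point): The same for the second, middle pocket (two dimples).
- pocket3 (a point): The same for the third pocket (three dimples), farthest from the plunger; already filled at the start.
- short_lock: Upright round lock cylinder, 45 mm tall: plain brass body 28 mm in diameter (2 mm chamfer at the foot) under a steel face disc 34 mm in diameter that makes up its top 12 mm. Stands face up. Mass about 0.15 kg. Origin: centre of its underside; z up its axis. Starts loose on the bench, to the left of the fixture; the two loose cylinders may swap places.
- tall_lock: Upright round lock cylinder, 65 mm tall: plain brass body 28 mm in diameter (2 mm chamfer at the foot) under a steel face disc 34 mm in diameter that makes up its top 12 mm. Stands face up. Mass about 0.22 kg. Origin: centre of its underside; z up its axis. Starts loose on the bench, to the left of the fixture.
- loaded_lock: Upright round lock cylinder, 55 mm tall: plain brass body 28 mm in diameter (2 mm chamfer at the foot) under a steel face disc 34 mm in diameter that makes up its top 12 mm. Stands face up. Mass about 0.18 kg. Origin: centre of its underside; z up its axis. Already seated in pocket 3; stays there.
- plunger (a joint): Travel of the sprung plunger in m: 0 with its pin home in the seat hole in the shuttle's end, growing as it is pulled back along the fixture's -x; the pin leaves the hole at 0.012, the stop is at 0.020. The spring needs about 5 N to start and 11 N at the stop, and drives it home when let go.
- knob (a point): Pull knob of the plunger: black cylinder 26 mm in diameter, 24 mm long, level, axis along the fixture's x (pulled towards -x). This point: its centre, 34 mm above the bench, on the fixture's y = 0, x = -136 mm when home, 14 mm of steel stem between it and the grey housing; bare bench below. Can be pinched across its diameter from above.
- padlock: Bystander, to be left alone: brass padlock lying flat, body 50 x 42 x 20 with a steel shackle (mm). Origin: centre of its underside.
- oil_bottle: Bystander, to be left alone: small white bottle, diameter 36, 110 tall (mm). Origin: centre of its underside.
- spray_can: Bystander, to be left alone: grey can, diameter 52, 150 tall (mm). Origin: centre of its underside.
- screwdriver: Bystander, to be left alone: screwdriver lying near the robot, about 200 long (mm). Origin: centre of its underside.
- brush: Bystander, to be left alone: small brush lying at the left, about 200 long (mm). Origin: centre of its underside.
- pin_cup: Bystander, to be left alone: small open steel bowl, diameter 64, 45 tall (mm). Origin: centre of its underside.
Not all that is in view belongs to the job. What is shaped like the short_lock but purple or red is not meant.

How it is judged:
On the way, in this order (a step that is already met when the one before it is completed fails the run):
1. the short cylinder is fully home in the pocket nearest the plunger and let go (horizontal distance between short_lock and pocket1 below 0.004 m and z of short_lock in the frame of pocket1 between -0.003 and 0.003 m and angle between short_lock's own z axis and vertical below 0.08 rad and contact force between the fingers and short_lock below 0.2 N and linear speed of short_lock below 0.02 m/s), for 0.2 s.
2. then the tall cylinder is fully home in the middle pocket and let go (horizontal distance between tall_lock and pocket2 below 0.004 m and z of tall_lock in the frame of pocket2 between -0.003 and 0.003 m and angle between tall_lock's own z axis and vertical below 0.08 rad and contact force between the fingers and tall_lock below 0.2 N and linear speed of tall_lock below 0.02 m/s), for 0.2 s.
3. then the plunger is pulled fully back by the gripper (value of joint plunger above 0.016 m and contact force between the fingers and plunger above 2 N), for 0.3 s.
At the end, for the whole second after the job is handed in: The fingers press the knob (over 2 N) and hold the plunger still, over 16 of its 20 mm back; the short, tall and loaded cylinders stand in pockets 1, 2, 3, upright (0.08 rad), within 4 mm of centre, undersides within 3 mm of the floor, untouched and at rest (all of step 1 and all of step 2 and all of step 3 and velocity of joint plunger between -0.01 and 0.01 m/s and horizontal distance between loaded_lock and pocket3 below 0.004 m and z of loaded_lock in the frame of pocket3 between -0.003 and 0.003 m and angle between loaded_lock's own z axis and vertical below 0.08 rad and contact force between the fingers and loaded_lock below 0.2 N and linear speed of loaded_lock below 0.02 m/s); the arm keeps its last pose, push and grip.
It fails at once if a bystander is moved more than 30 mm or knocked over (distance of any of padlock, oil_bottle, spray_can, screwdriver, brush, pin_cup from where it was at the start of the episode above 0.03 m or angle between any of oil_bottle, spray_can, pin_cup's own z axis and vertical above 0.6 rad).
It fails at once if the loaded cylinder is taken out of its pocket (z of loaded_lock in the frame of pocket3 above 0.012 m).
It also fails if it takes over 64 s, if anything falls off the work surface, if the arm or the gripper's body presses on something with over 40 N, if the wrist force passes 120 N, or if a joint passes its speed limit or range.

## Robot

A 6-joint arm with a two-finger parallel gripper is mounted at the origin on the work surface. World frame = base frame: x ahead of the robot, y to its left, z up, the work surface at z = 0. Lengths are in m, angles in rad, forces in N, time in s.
With the tool pointing down it reaches from about 0.35 to 0.85 m from the base axis. Payload 8.1 kg.
Tool frame: the origin (TCP) lies on the centre line of the jaws, within the pads' length; the fingertips stand 17 mm ahead of it and the grasp point (between the pads) lies 2 mm behind it; z points along the fingers, y is the direction in which the jaws open and shut (so a half turn about z gives the same grasp; the last joint's range is limited). The gripper opens to 85 mm and grips with 20 to 120 N. Pads are 22 mm wide; open, the fingers measure 114 mm over their backs; the gripper's body (76 mm by 85 mm) begins 54 mm behind the grasp point. The pads swing forward as they close: fully open they stand 13 mm farther back than shut.
Start: joints at [1.04, 0.13, 1.488, -0, 1.523, -0.085], TCP at [0.259, 0.541, 0.248] pointing down, gripper open.
Joint ranges: [-2.96, 2.96], [-0.89, 2.26], [0.02, 2.5], [-1.34, 4.48], [0, 2.73], [-2.66, 2.66]. Speed limits (rad/s): [2.39, 2.39, 2.79, 3.14, 3.14, 3.14].

## Interface

Orientations are given as [roll, pitch, yaw] about the fixed x, y, z axes, in that order (R = Rz(yaw) Ry(pitch) Rx(roll)).
In Python, from plant import get_obs, camera, hand_in gives the robot as it stands. The module is installed in compiled form; this text tells all that it offers.
- The arm moves only by the shell command python3 -m handwheel 'ROWS'. ROWS is JSON, a list of rows, each an object of numbers: "claw": the closure in counts, from 0 (fully open) to 255 (shut); "tx", "ty", "tz": the shift along the tool's x, y, z in mm; "rx", "ry", "rz": the turn, a rotation vector about the tool's x, y, z in degrees. A call has 1 to 5 rows; each row shifts and turns the commanded pose from where the row before left it, along the tool's axes as they then stand; what a row does not reach is not made up. A row lasts 1/8 s, in which the tool goes at most 62.5 mm and 10.7 degrees, less where a joint would pass 70% of its speed; a pose out of reach is approached as far as the arm can. A call is refused whole if a number of a shift passes 62.5 or a number of a turn 10.7, either way. A call with a gripper value outside its range is refused whole. The fingers move at their own pace and stop on an object; the grip force is fixed at half the most. Time passes only in rows, so rows that do not move let the fingers close. It gives the time, the measured TCP pose, the force and the opening at its end, in the units of the state.
- get_obs(): the state, without advancing time (a new reading comes with each control period).
- camera(name): name is "scene" or "top" or "wrist"; returns a dict with "frame" (480x640x3 uint8, red, green, blue), "intrinsics" (3x3 intrinsics, pixels), "world_from_camera" (4x4, takes a point from camera to world coordinates); the wrist camera has in their place "hand_eye" (4x4, takes a point from camera to tool coordinates, whose origin is the TCP and whose axes are the flange's). Camera axes: x right, y down, z forward; pixel columns grow to the right and rows downward; lengths in m; the calibration is good to about 2 mm. A picture is of the moment at which its call begins: read the wrist's pose just before it. There is no depth.
- hand_in(): hands the job in, once; it reports no verdict.
The state is a dict: "clock": time; "joint_positions": joint angles; "dq": joint speeds; "joint_efforts": joint torques, N m; "tcp_pos": TCP position; "ee_rot": TCP orientation; "ft_force": force on the tool from outside, world axes, zero at the start; "wrist_torque": the same for the moment, N m; "opening": opening from 0.0 (shut) to 1.0 (fully open).
Only numpy, scipy, OpenCV 4.12 (cv2) and the standard library are available. Lean on these libraries where they do the work, as an engineer would, in place of code of your own. Each camera call takes 0.05 s, during which the arm holds its last target. There are 200 camera calls.

## Working session

There is one attempt and no reset: what is moved stays moved. The work goes in short steps, Python scripts to look and compute and a shell command to move; the robot and the scene stay as the last step left them, time stands still between calls to the robot, and variables do not carry over. Pictures are saved under pics/ and viewed, about 8 in all and at most 12, crops included, and the job is handed in when it is done.

```bash
mkdir -p pics; cat > h.py <<'E'
import numpy as np,cv2,sys
from plant import get_obs,camera
from scipy.spatial.transform import Rotation as R
def T():
    o=get_obs();M=np.eye(4);M[:3,:3]=R.from_euler('xyz',o['ee_rot']).as_matrix();M[:3,3]=o['tcp_pos'];return M
def shot(n,f):
    M=T();c=camera(n);W=c['world_from_camera'] if n!='wrist' else M@np.array(c['hand_eye'])
    cv2.imwrite('pics/'+f+'.png',c['frame'][:,:,::-1]);K=np.array(c['intrinsics']);W=np.array(W)
    np.savez('pics/'+f+'.npz',K=K,W=W);return c['frame'],K,W
def ray(K,W,u,v,z):
    d=W[:3,:3]@np.linalg.solve(K,[u,v,1.]);p=W[:3,3];return p+d*(z-p[2])/d[2]
def proj(K,W,P):
    p=np.linalg.inv(W)@np.r_[P,1];q=K@p[:3];return q[:2]/q[2]
def load(f):
    a=np.load('pics/'+f+'.npz');return a['K'],a['W']
E
python3 - <<'E'
from h import *
o=get_obs();print(o)
for n in('scene','top'):
    f,K,W=shot(n,n+'0');print(n,K.round(1).tolist(),W.round(3).tolist())
E
```

```text
{'clock': 0.0, 'joint_positions': array([ 1.03960771e+00,  1.31174688e-01,  1.48927616e+00,  4.28016288e-05,
        1.52302139e+00, -8.53966546e-02]), 'dq': array([ 0.00035267,  0.00218829,  0.00019382,  0.00121959, -0.00078313,
        0.00026874]), 'joint_efforts': array([-6.57387100e-04, -5.69427252e+01, -5.00532532e+01, -3.20210884e-04,
        1.56110642e-02, -1.80632946e-05]), 'tcp_pos': array([0.25840186, 0.54092543, 0.24723805]), 'ee_rot': array([-3.13972356e+00, -2.02908198e-04,  2.69579842e+00]), 'ft_force': array([-0.30496424, -0.21427588, -0.37694347]), 'wrist_torque': array([0.0146324 , 0.00473851, 0.0389528 ]), 'opening': 1.0056313886871933}
scene [[573.7, 0.0, 310.3], [0.0, 573.7, 233.8], [0.0, 0.0, 1.0]] [[-0.135, 0.739, -0.66, 1.419], [0.991, 0.108, -0.082, 0.134], [0.011, -0.665, -0.747, 1.005], [0.0, 0.0, 0.0, 1.0]]
top [[474.2, 0.0, 315.3], [0.0, 474.2, 230.9], [0.0, 0.0, 1.0]] [[0.007, -0.981, 0.196, 0.383], [-1.0, -0.01, -0.014, 0.022], [0.015, -0.196, -0.981, 0.975], [0.0, 0.0, 0.0, 1.0]]
```

View pics/top0.png

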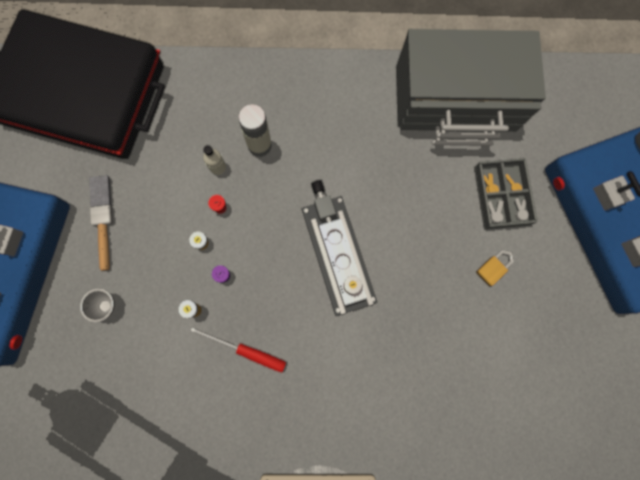

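View pics/scene0.png

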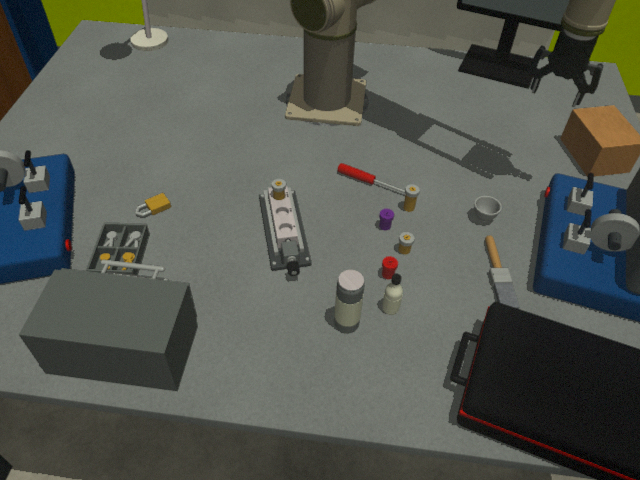

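Top view: candidates for the short lock are white-faced (199,240), white-faced (188,309), purple (222,274) and red (217,204). Purple and red are decoys. In the scene view the one at (405,243) is shorter than the one at (411,197), so top (199,240) should be the short lock and (188,309) the tall one. The fixture's knob is at (318,187), its pockets at (334,237) and (343,261), and the loaded lock at (353,285). Next I'll check this with numbers and an enlarged crop.

```bash
python3 - <<'E'
from h import *
K,W=load('top0');Ks,Ws=load('scene0')
for n,u,v,z in [('short',199,240,.045),('tall',188,309,.065),('red',217,204,.045),('purple',222,274,.045),('knob',318,187,.045),('p1',334,237,.045),('p2',343,261,.045),('loaded',353,285,.084),('bottle',208,151,.11),('can',253,112,.15)]:
    p=ray(K,W,u,v,z);print(n,p.round(4),'scene',proj(Ks,Ws,p).round(1),'foot',proj(Ks,Ws,[p[0],p[1],0]).round(1))
a=cv2.imread('pics/top0.png')[170:330,170:390];b=cv2.imread('pics/scene0.png')[160:290,250:430]
a=cv2.resize(a,(800,582),interpolation=3)[:, :];b=cv2.resize(b,(800,578),interpolation=3)
cv2.imwrite('pics/ca.png',a);cv2.imwrite('pics/cb.png',b)
cv2.imwrite('pics/cab.png',np.hstack([cv2.resize(a,(400,291)),cv2.resize(b,(400,291))]))
E
```

```text
short [0.5476 0.2398 0.045 ] scene [405.1 236.2] foot [402.5 249.1]
tall [0.4116 0.2485 0.065 ] scene [411.4 188.4] foot [407.7 207.6]
red [0.6216 0.2077 0.045 ] scene [389.2 260. ] foot [386.9 272.8]
purple [0.4804 0.1912 0.045 ] scene [384.8 212.4] foot [382.8 225.5]
knob [0.6596 0.0043 0.045 ] scene [293.3 263. ] foot [293.5 275.9]
p1 [ 0.5563 -0.0283  0.045 ] scene [286.1 226.2] foot [286.5 239.3]
p2 [ 0.5082 -0.0461  0.045 ] scene [282.  210.3] foot [282.5 223.4]
loaded [ 0.4578 -0.0618  0.084 ] scene [278.5 182.5] foot [279.6 207.7]
bottle [0.7094 0.2169 0.11  ] scene [395.7 274.1] foot [389.3 305.9]
can [0.772  0.1282 0.15  ] scene [349.2 281.9] foot [344.7 325.9]
```

View pics/cb.png

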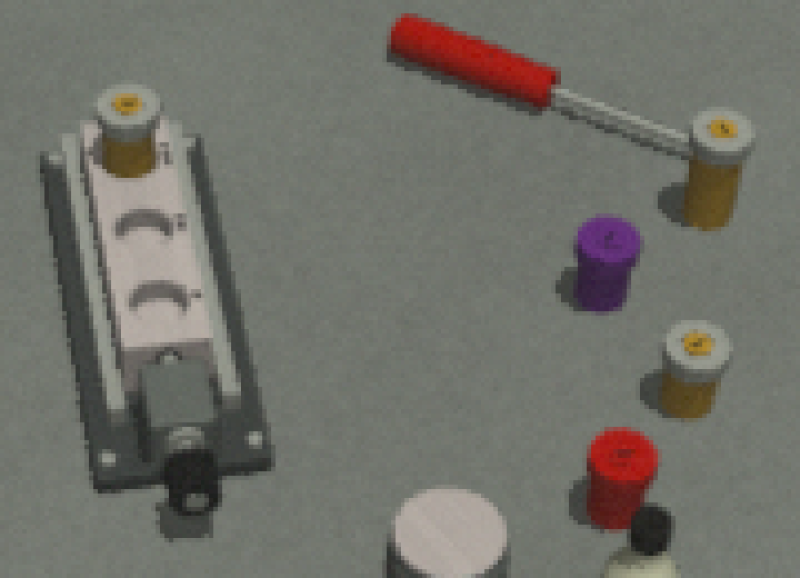

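The crop confirms it. Short lock: brass and steel, near (697,370) in the crop, world (0.548, 0.240). Tall lock: (717,165), world (0.412, 0.249). Fixture yaw is about -162°. I'll turn the tool to line up with the fixture (tool x = fixture x) and move above the short lock.

```bash
python3 -m handwheel '[{"claw":0,"rz":-10.7},{"claw":0,"rz":-10.7},{"claw":0,"rz":-10.7},{"claw":0,"rz":-10.7},{"claw":0,"rz":-0.8}]' && python3 -m handwheel '[{"claw":0,"tx":-22.8,"ty":-47},{"claw":0,"tx":-22.8,"ty":-47},{"claw":0,"tx":-22.8,"ty":-47},{"claw":0,"tx":-22.8,"ty":-47}]' && python3 -m handwheel '[{"claw":0,"tx":-22.8,"ty":-47,"tz":10},{"claw":0,"tx":-22.8,"ty":-47,"tz":10},{"claw":0,"tx":-22.8,"ty":-47,"tz":10},{"claw":0,"tx":-22.8,"ty":-47,"tz":10},{"claw":0}]'; python3 - <<'E'
from h import *
f,K,W=shot('wrist','w1');print(K.round(1).tolist(),W.round(3).tolist(),get_obs()['tcp_pos'],get_obs()['ee_rot'],proj(K,W,[.548,.24,.045]))
E
```

```text
[[412.7, 0.0, 327.9], [0.0, 412.7, 239.6], [0.0, 0.0, 1.0]] [[0.431, 0.857, 0.281, 0.186], [0.902, -0.409, -0.136, 0.576], [-0.002, 0.313, -0.95, 0.373], [0.0, 0.0, 0.0, 1.0]] [0.25848172 0.54103116 0.24748041] [-3.14015871e+00 -1.18012860e-04  2.69579182e+00] [196.15952383 549.43763655]invalid input at $[0]: expected keys claw, tx, ty, tz, rx, ry, rz
```

View pics/w1.png

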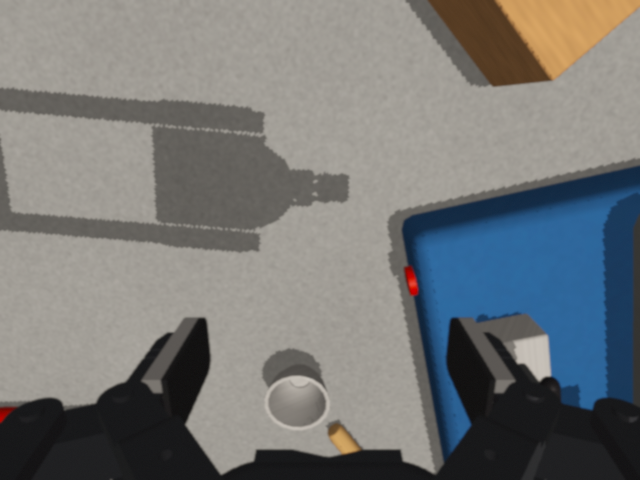

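The rows need every key; the arm hasn't moved. The picture shows the open fingers at columns 180 and 470, with the bowl between them at (297,402).

```bash
python3 -m handwheel '[{"claw":0,"tx":0,"ty":0,"tz":0,"rx":0,"ry":0,"rz":-10.7},{"claw":0,"tx":0,"ty":0,"tz":0,"rx":0,"ry":0,"rz":-10.7},{"claw":0,"tx":0,"ty":0,"tz":0,"rx":0,"ry":0,"rz":-10.7},{"claw":0,"tx":0,"ty":0,"tz":0,"rx":0,"ry":0,"rz":-10.7},{"claw":0,"tx":0,"ty":0,"tz":0,"rx":0,"ry":0,"rz":-0.8}]' && python3 -m handwheel '[{"claw":0,"tx":-22.8,"ty":-47,"tz":0,"rx":0,"ry":0,"rz":0},{"claw":0,"tx":-22.8,"ty":-47,"tz":0,"rx":0,"ry":0,"rz":0},{"claw":0,"tx":-22.8,"ty":-47,"tz":0,"rx":0,"ry":0,"rz":0},{"claw":0,"tx":-22.8,"ty":-47,"tz":0,"rx":0,"ry":0,"rz":0}]' && python3 -m handwheel '[{"claw":0,"tx":-22.8,"ty":-47,"tz":10,"rx":0,"ry":0,"rz":0},{"claw":0,"tx":-22.8,"ty":-47,"tz":10,"rx":0,"ry":0,"rz":0},{"claw":0,"tx":-22.8,"ty":-47,"tz":10,"rx":0,"ry":0,"rz":0},{"claw":0,"tx":-22.8,"ty":-47,"tz":10,"rx":0,"ry":0,"rz":0},{"claw":0,"tx":0,"ty":0,"tz":0,"rx":0,"ry":0,"rz":0}]'; python3 - <<'E'
from h import *
f,K,W=shot('wrist','w2');print(W.round(3).tolist(),get_obs()['tcp_pos'],get_obs()['ee_rot'],proj(K,W,[.548,.24,.045]),proj(K,W,[.5563,-.0283,.045]))
E
```

```text
clock: 0.78
tcp_pos: [0.2586, 0.5412, 0.2479]
ee_rot: [-3.141, -0.001, -2.827]
ft_force: [-0.8, -0.8, -0.7]
opening: 0.997
clock: 1.27
tcp_pos: [0.4046, 0.3896, 0.2482]
ee_rot: [3.142, 0.0, -2.831]
ft_force: [0.3, 0.5, 0.1]
opening: 0.999
clock: 1.9
tcp_pos: [0.5501, 0.2371, 0.2067]
ee_rot: [-3.141, -0.002, -2.835]
ft_force: [-0.2, 0.5, 0.2]
opening: 0.998
[[-0.302, 0.906, 0.296, 0.474], [0.953, 0.287, 0.092, 0.214], [-0.002, 0.31, -0.951, 0.333], [0.0, 0.0, 0.0, 1.0]] [0.54913739 0.23881855 0.20736036] [ 3.14153736e+00 -1.65023001e-03 -2.83321788e+00] [332.72272399 219.33361527] [-53.4817653  113.53929783]
```

View pics/w2.png

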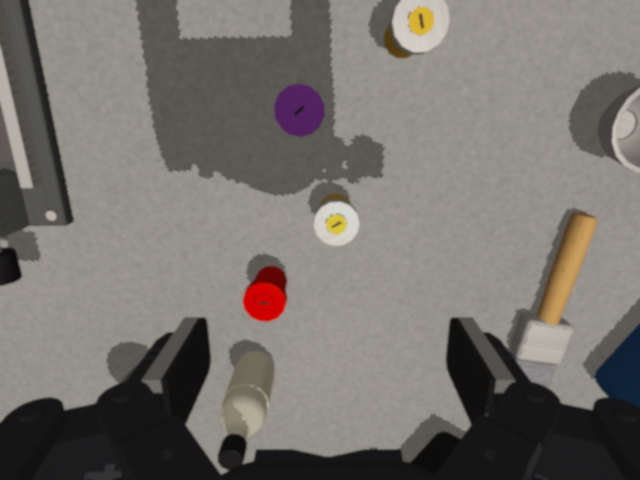

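The wrist view shows the short face at (336,223) and the tall face at (420,20). I'll measure both face discs.

```bash
cat >> h.py <<'E'
def faces(f,K,W,guess,z,r=34):
    hsv=cv2.cvtColor(f,cv2.COLOR_RGB2HSV);g=f.min(2)
    m=((g>205)|((hsv[:,:,1]>150)&(hsv[:,:,2]>180)&(abs(hsv[:,:,0].astype(int)-25)<8))).astype(np.uint8)
    m=cv2.morphologyEx(m,cv2.MORPH_CLOSE,np.ones((5,5)))
    for c in cv2.findContours(m,0,1)[0]:
        (u,v),rr=cv2.minEnclosingCircle(c);a=cv2.contourArea(c)
        if np.hypot(u-guess[0],v-guess[1])<r and a>300:
            p=ray(K,W,u,v,z);e=ray(K,W,u+rr,v,z);print('face',round(u,1),round(v,1),'r',round(rr,1),'fill',round(a/3.1416/rr**2,2),p.round(4),'dia',round(2*np.linalg.norm(e-p),4))
def delta(P):
    M=T();print('delta tool mm',((M[:3,:3].T@(np.array(P)-M[:3,3]))*1000).round(1))
E
python3 - <<'E'
from h import *
f=cv2.imread('pics/w2.png')[:,:,::-1].copy();K,W=load('w2')
print(f[223,320],f[223,352],f[300,400])
faces(f,K,W,(336,223),.045);faces(f,K,W,(420,20),.065)
E
```

```text
[212 206 197] [213 212 203] [146 142 136]
face 339.5 217.9 r 16.0 fill 0.6 [0.5455 0.2443 0.045 ] dia 0.0231
face 420.8 20.4 r 13.1 fill 0.83 [0.4133 0.2504 0.065 ] dia 0.0153
```

```bash
sed -i 's/g>205/g>178/' h.py; python3 - <<'E'
from h import *
f=cv2.imread('pics/w2.png')[:,:,::-1].copy();K,W=load('w2')
faces(f,K,W,(336,223),.045);faces(f,K,W,(420,20),.065)
delta([.548,.24,.2])
E
```

```text
face 336.1 223.1 r 22.3 fill 0.91 [0.55   0.2432 0.045 ] dia 0.0323
face 422.0 21.7 r 30.2 fill 0.79 [0.4138 0.2514 0.065 ] dia 0.0352
delta tool mm [0.7 1.5 7.4]
```

```bash
python3 -m handwheel '[{"claw":0,"tx":-2,"ty":3.5,"tz":45,"rx":0,"ry":0,"rz":0},{"claw":0,"tx":0,"ty":0,"tz":35,"rx":0,"ry":0,"rz":0},{"claw":0,"tx":0,"ty":0,"tz":0,"rx":0,"ry":0,"rz":0},{"claw":0,"tx":0,"ty":0,"tz":0,"rx":0,"ry":0,"rz":0}]'; python3 - <<'E'
from h import *
f,K,W=shot('wrist','w3');g=proj(K,W,[.55,.2428,.045]);print(g,T()[:3,3])
faces(f,K,W,g,.045)
K2,W2=load('top0');f=cv2.imread('pics/top0.png')[:,:,::-1].copy()
faces(f,K2,W2,(199,240),.045,10);faces(f,K2,W2,(188,309),.065,10);faces(f,K2,W2,(353,285),.084,10)
E
```

```text
clock: 2.45
tcp_pos: [0.5498, 0.2454, 0.1301]
ee_rot: [3.141, 0.002, -2.827]
ft_force: [0.6, 0.0, -0.5]
opening: 0.998
[323.02942941 256.61317491] [0.55048473 0.24541579 0.13081646]
face 326.5 264.0 r 28.6 fill 0.43 [0.5535 0.2459 0.045 ] dia 0.0314
```

```bash
python3 - <<'E'
import cv2
a=cv2.imread('pics/w3.png')[170:480,150:500];cv2.imwrite('pics/w3c.png',cv2.resize(a,None,fx=1.7,fy=1.7,interpolation=2))
E
```

```text
(no output)
```

View pics/w3c.png

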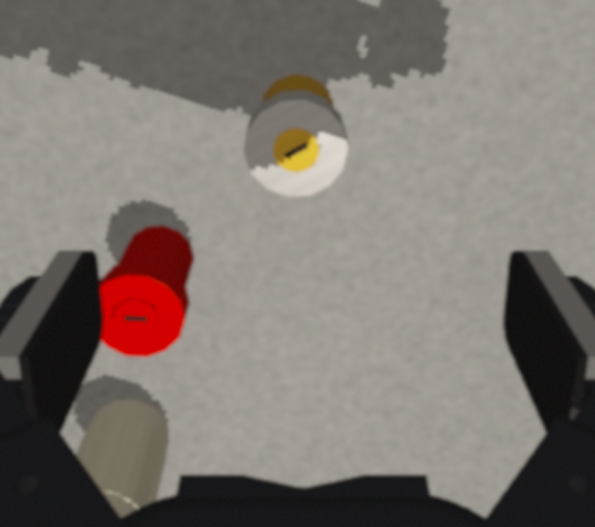

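The short face, half in the gripper's shadow, has its plug centre at crop (297,149), which is image (324.7,257.6). The red decoy stays clear of the fingers.

```bash
cat >> h.py <<'E'
def rel(f,u,v,z):
    "point seen at u,v on height z, in tool frame of shot f"
    K,W=load(f);M=W@np.linalg.inv(HE);p=ray(K,W,u,v,z);return p,(np.linalg.inv(M)@np.r_[p,1])[:3]*1000
HE=np.load('he.npy') if __import__('os').path.exists('he.npy') else None
E
python3 - <<'E'
from h import *
np.save('he.npy',np.array(camera('wrist')['hand_eye']))
import h;h.HE=np.load('he.npy');print(h.HE.round(3).tolist())
print(rel('w3',324.7,257.6,.045),rel('w2',336.1,223.1,.045),rel('w2',422,21,.065));print(T()[:3,3])
E
```

```text
[[0.0, -0.95, -0.312, 0.08], [1.0, 0.0, -0.001, 0.0], [0.001, -0.312, 0.95, -0.126], [0.0, 0.0, 0.0, 1.0]]
(array([0.55026455, 0.24384332, 0.045     ]), array([ 0.22689743, -1.61363923, 85.0912013 ])) (array([0.54994957, 0.24319256, 0.045     ]), array([ -2.03024934,   5.99132398, 161.73073123])) (array([0.41341226, 0.25120998, 0.065     ]), array([125.77132436,  54.79606755, 141.94261902]))
[0.55071817 0.24529672 0.13098431]
```

```bash
python3 -m handwheel '[{"claw":0,"tx":0,"ty":-1.6,"tz":45,"rx":0,"ry":0,"rz":0},{"claw":0,"tx":0,"ty":0,"tz":46,"rx":0,"ry":0,"rz":0},{"claw":0,"tx":0,"ty":0,"tz":0,"rx":0,"ry":0,"rz":0}]' && python3 -m handwheel '[{"claw":255,"tx":0,"ty":0,"tz":0,"rx":0,"ry":0,"rz":0},{"claw":255,"tx":0,"ty":0,"tz":0,"rx":0,"ry":0,"rz":0},{"claw":255,"tx":0,"ty":0,"tz":0,"rx":0,"ry":0,"rz":0},{"claw":255,"tx":0,"ty":0,"tz":0,"rx":0,"ry":0,"rz":0},{"claw":255,"tx":0,"ty":0,"tz":0,"rx":0,"ry":0,"rz":0}]'; python3 -m handwheel '[{"claw":255,"tx":0,"ty":0,"tz":0,"rx":0,"ry":0,"rz":0},{"claw":255,"tx":0,"ty":0,"tz":0,"rx":0,"ry":0,"rz":0}]'
```

```text
clock: 2.92
tcp_pos: [0.5474, 0.242, 0.0347]
ee_rot: [-3.141, -0.006, -2.827]
ft_force: [-0.7, -0.3, 0.1]
opening: 1.003
clock: 3.55
tcp_pos: [0.5516, 0.2435, 0.0399]
ee_rot: [3.142, 0.004, -2.826]
ft_force: [-0.9, -0.5, 6.9]
opening: 0.377
clock: 3.8
tcp_pos: [0.5516, 0.2435, 0.0399]
ee_rot: [3.141, 0.004, -2.826]
ft_force: [-2.0, 0.5, 7.0]
opening: 0.372
```

```bash
python3 -m handwheel '[{"claw":255,"tx":0,"ty":0,"tz":-30,"rx":0,"ry":0,"rz":0},{"claw":255,"tx":0,"ty":0,"tz":-50,"rx":0,"ry":0,"rz":0},{"claw":255,"tx":0,"ty":0,"tz":-50,"rx":0,"ry":0,"rz":0},{"claw":255,"tx":0,"ty":0,"tz":0,"rx":0,"ry":0,"rz":0}]' && python3 -m handwheel '[{"claw":255,"tx":16,"ty":-52,"tz":0,"rx":0,"ry":0,"rz":0},{"claw":255,"tx":16,"ty":-52,"tz":0,"rx":0,"ry":0,"rz":0},{"claw":255,"tx":16,"ty":-52,"tz":0,"rx":0,"ry":0,"rz":0},{"claw":255,"tx":16,"ty":-52,"tz":0,"rx":0,"ry":0,"rz":0},{"claw":255,"tx":16,"ty":-52,"tz":0,"rx":0,"ry":0,"rz":0}]' && python3 -m handwheel '[{"claw":255,"tx":0,"ty":0,"tz":0,"rx":0,"ry":0,"rz":0},{"claw":255,"tx":0,"ty":0,"tz":0,"rx":0,"ry":0,"rz":0}]'; python3 - <<'E'
from h import *
f,K,W=shot('wrist','w4');print(T()[:3,3],get_obs()['ee_rot'])
E
```

```text
clock: 4.3
tcp_pos: [0.5534, 0.2441, 0.1742]
ee_rot: [3.141, 0.011, -2.826]
ft_force: [-0.2, 0.7, -1.3]
opening: 0.374
clock: 4.92
tcp_pos: [0.5538, -0.0307, 0.1666]
ee_rot: [3.141, -0.001, -2.826]
ft_force: [1.8, -0.5, -0.9]
opening: 0.371
clock: 5.18
tcp_pos: [0.554, -0.029, 0.1666]
ee_rot: [3.141, -0.001, -2.827]
ft_force: [-0.6, 0.7, -1.1]
opening: 0.374
[ 0.55414772 -0.02832966  0.16677133] [ 3.14077549e+00 -6.49690133e-04 -2.82612400e+00]
```

View pics/w4.png

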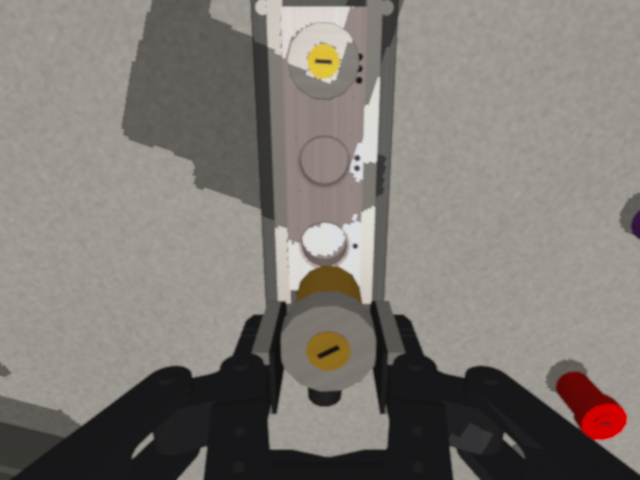

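The wrist view shows pocket 1 at (324.5,243), pocket 2 at (325,160.5), the loaded face at (323,61) and the held lock's plug at (328.5,351). The rails run parallel to the tool x axis.

```bash
python3 - <<'E'
from h import *
f=cv2.imread('pics/w4.png',0);z=T()[2,3]
g=cv2.createCLAHE(3,(8,8)).apply(f)
for r0,r1,y0,y1 in[(18,30,120,290),(28,42,10,110),(14,20,120,290)]:
    c=cv2.HoughCircles(g[y0:y1,270:380],cv2.HOUGH_GRADIENT_ALT,1,20,param1=150,param2=.6,minRadius=r0,maxRadius=r1)
    print(r0,None if c is None else (c[0]+[270,y0,0]).round(1).tolist())
for n,u,v,h in[('p1',324.5,243,.045),('p2',325,160.5,.045),('loaded',323,61,.084),('held',328.5,351,z+.005)]:
    p,q=rel('w4',u,v,h);print(n,p.round(4),q.round(1))
a=cv2.imread('pics/w4.png')[110:300,240:410];cv2.imwrite('pics/w4c.png',cv2.resize(a,None,fx=3.1,fy=3.1,interpolation=2))
E
```

```text
18 [[325.0, 160.0, 24.7], [326.0, 246.0, 23.8]]
28 [[323.0, 62.0, 36.4]]
14 [[332.0, 157.0, 16.6]]
p1 [ 0.5581 -0.0297  0.045 ] [ -3.7  -2.1 121.6]
p2 [ 0.5088 -0.0453  0.045 ] [ 48.   -1.6 121.7]
loaded [ 0.4605 -0.0616  0.084 ] [98.9 -2.2 82.7]
held [ 0.5534 -0.0288  0.1718] [ 0.6  0.4 -5.1]
```

View pics/w4c.png

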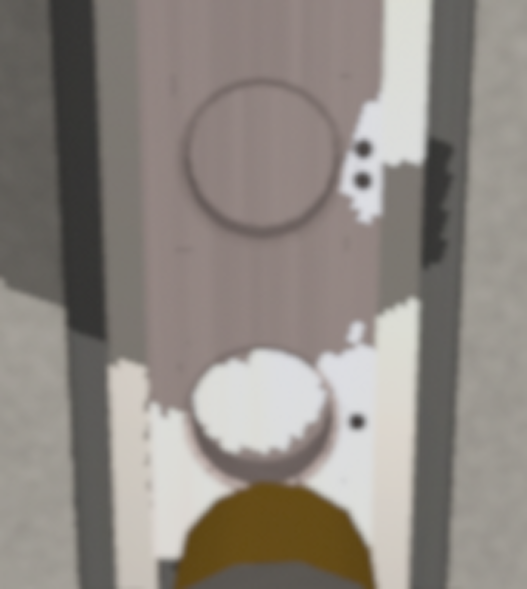

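```bash
python3 -m handwheel '[{"claw":255,"tx":-4.8,"ty":-2.4,"tz":25,"rx":0,"ry":0,"rz":0},{"claw":255,"tx":0,"ty":0,"tz":30,"rx":0,"ry":0,"rz":0},{"claw":255,"tx":0,"ty":0,"tz":20,"rx":0,"ry":0,"rz":0},{"claw":255,"tx":0,"ty":0,"tz":0,"rx":0,"ry":0,"rz":0},{"claw":255,"tx":0,"ty":0,"tz":0,"rx":0,"ry":0,"rz":0}]';  python3 -m handwheel '[{"claw":255,"tx":0,"ty":0,"tz":3,"rx":0,"ry":0,"rz":0},{"claw":255,"tx":0,"ty":0,"tz":3,"rx":0,"ry":0,"rz":0},{"claw":255,"tx":0,"ty":0,"tz":3,"rx":0,"ry":0,"rz":0},{"claw":255,"tx":0,"ty":0,"tz":0,"rx":0,"ry":0,"rz":0}]'
```

```text
clock: 5.85
tcp_pos: [0.5605, -0.0296, 0.0933]
ee_rot: [-3.141, 0.001, -2.826]
ft_force: [0.2, 1.2, -1.0]
opening: 0.37
clock: 6.35
tcp_pos: [0.5597, -0.03, 0.0831]
ee_rot: [3.141, -0.0, -2.827]
ft_force: [0.2, 0.3, -0.9]
opening: 0.371
```

```bash
python3 -m handwheel '[{"claw":255,"tx":0,"ty":0,"tz":2,"rx":0,"ry":0,"rz":0},{"claw":255,"tx":0,"ty":0,"tz":2,"rx":0,"ry":0,"rz":0},{"claw":255,"tx":0,"ty":0,"tz":0,"rx":0,"ry":0,"rz":0},{"claw":255,"tx":0,"ty":0,"tz":0,"rx":0,"ry":0,"rz":0}]';  python3 -m handwheel '[{"claw":255,"tx":0,"ty":0,"tz":2,"rx":0,"ry":0,"rz":0},{"claw":255,"tx":0,"ty":0,"tz":1,"rx":0,"ry":0,"rz":0},{"claw":255,"tx":0,"ty":0,"tz":0,"rx":0,"ry":0,"rz":0}]'
```

```text
clock: 6.85
tcp_pos: [0.5598, -0.0299, 0.0792]
ee_rot: [3.141, -0.0, -2.826]
ft_force: [0.5, 0.9, -1.7]
opening: 0.371
clock: 7.22
tcp_pos: [0.5598, -0.0299, 0.0762]
ee_rot: [3.142, -0.0, -2.826]
ft_force: [0.7, -0.5, -2.6]
opening: 0.373
```

```bash
python3 -m handwheel '[{"claw":255,"tx":0,"ty":0,"tz":2,"rx":0,"ry":0,"rz":0},{"claw":255,"tx":0,"ty":0,"tz":2,"rx":0,"ry":0,"rz":0},{"claw":255,"tx":0,"ty":0,"tz":0,"rx":0,"ry":0,"rz":0}]';  python3 -m handwheel '[{"claw":255,"tx":0,"ty":0,"tz":1.5,"rx":0,"ry":0,"rz":0},{"claw":255,"tx":0,"ty":0,"tz":1,"rx":0,"ry":0,"rz":0},{"claw":255,"tx":0,"ty":0,"tz":0,"rx":0,"ry":0,"rz":0}]'
```

```text
clock: 7.6
tcp_pos: [0.5597, -0.0299, 0.0721]
ee_rot: [3.141, -0.0, -2.826]
ft_force: [1.2, 1.1, -1.2]
opening: 0.373
clock: 7.98
tcp_pos: [0.5598, -0.0299, 0.0697]
ee_rot: [3.142, -0.0, -2.826]
ft_force: [0.4, 0.4, -2.0]
opening: 0.373
```

```bash
python3 -m handwheel '[{"claw":255,"tx":0,"ty":0,"tz":0.7,"rx":0,"ry":0,"rz":0},{"claw":255,"tx":0,"ty":0,"tz":0,"rx":0,"ry":0,"rz":0}]';  python3 -m handwheel '[{"claw":255,"tx":0,"ty":0,"tz":0.7,"rx":0,"ry":0,"rz":0},{"claw":255,"tx":0,"ty":0,"tz":0,"rx":0,"ry":0,"rz":0}]'
```

```text
clock: 8.22
tcp_pos: [0.5599, -0.0299, 0.0691]
ee_rot: [-3.142, 0.0, -2.826]
ft_force: [1.4, 1.3, -1.4]
opening: 0.376
clock: 8.48
tcp_pos: [0.5601, -0.0299, 0.0689]
ee_rot: [-3.141, 0.0, -2.826]
ft_force: [-0.5, 1.4, 4.8]
opening: 0.369
```

```bash
python3 -m handwheel '[{"claw":0,"tx":0,"ty":0,"tz":0,"rx":0,"ry":0,"rz":0},{"claw":0,"tx":0,"ty":0,"tz":0,"rx":0,"ry":0,"rz":0},{"claw":0,"tx":0,"ty":0,"tz":0,"rx":0,"ry":0,"rz":0},{"claw":0,"tx":0,"ty":0,"tz":0,"rx":0,"ry":0,"rz":0}]';  python3 -m handwheel '[{"claw":0,"tx":0,"ty":0,"tz":-30,"rx":0,"ry":0,"rz":0},{"claw":0,"tx":0,"ty":0,"tz":-40,"rx":0,"ry":0,"rz":0},{"claw":0,"tx":0,"ty":0,"tz":-40,"rx":0,"ry":0,"rz":0},{"claw":0,"tx":0,"ty":0,"tz":0,"rx":0,"ry":0,"rz":0},{"claw":0,"tx":0,"ty":0,"tz":0,"rx":0,"ry":0,"rz":0}]'; python3 - <<'E'
from h import *
f,K,W=shot('wrist','w5');print(T()[:3,3]);g=proj(K,W,[.5595,-.029,.074]);print(g);faces(f,K,W,g,.074)
f,K,W=shot('top','top1')
E
```

```text
clock: 8.98
tcp_pos: [0.5597, -0.03, 0.0683]
ee_rot: [3.142, -0.0, -2.826]
ft_force: [0.3, 0.9, 0.9]
opening: 0.998
clock: 9.6
tcp_pos: [0.5596, -0.0299, 0.1778]
ee_rot: [3.141, -0.0, -2.826]
ft_force: [-0.3, 0.7, -0.4]
opening: 1.0
[ 0.55904181 -0.02980916  0.17703006]
[329.13792078 247.1431498 ]
face 330.5 245.0 r 61.9 fill 0.33 [ 0.558  -0.0287  0.074 ] dia 0.0729
```

View pics/w5.png

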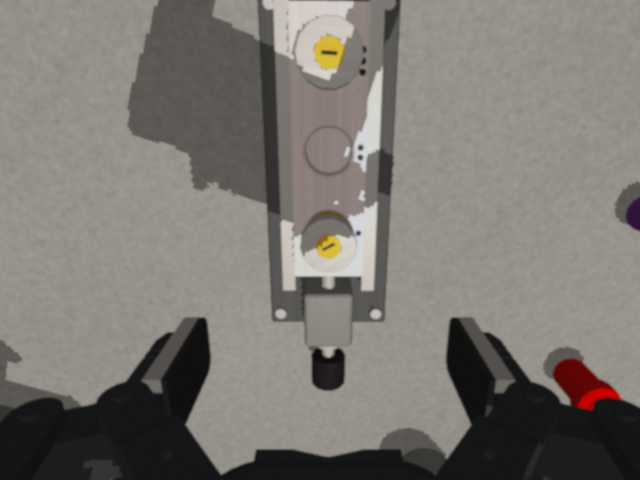

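The short lock is seated: its plug is at (329,246), against (329.1,247.1) predicted for pocket 1, and pocket 2 is clear at (329,150). Now the tall lock.

```bash
python3 -m handwheel '[{"claw":0,"tx":8.7,"ty":52.1,"tz":0,"rx":0,"ry":0,"rz":0},{"claw":0,"tx":8.7,"ty":52.1,"tz":0,"rx":0,"ry":0,"rz":0},{"claw":0,"tx":8.7,"ty":52.1,"tz":0,"rx":0,"ry":0,"rz":0},{"claw":0,"tx":8.7,"ty":52.1,"tz":0,"rx":0,"ry":0,"rz":0},{"claw":0,"tx":8.7,"ty":52.1,"tz":0,"rx":0,"ry":0,"rz":0}]' && python3 -m handwheel '[{"claw":0,"tx":8.7,"ty":52.1,"tz":0,"rx":0,"ry":0,"rz":0},{"claw":0,"tx":0,"ty":0,"tz":0,"rx":0,"ry":0,"rz":0},{"claw":0,"tx":0,"ty":0,"tz":0,"rx":0,"ry":0,"rz":0}]'; python3 - <<'E'
from h import *
f,K,W=shot('wrist','w6');z=T()[2,3];print(T()[:3,3]);g=proj(K,W,[.4134,.2512,.065]);print(g)
h=cv2.cvtColor(f,cv2.COLOR_RGB2HSV)
m=cv2.inRange(h,(18,140,90),(32,255,255))  # yellow plug
for c in cv2.findContours(m,0,1)[0]:
    (u,v),r=cv2.minEnclosingCircle(c)
    if cv2.contourArea(c)>40: p,q=rel('w6',u,v,.065);print('plug',round(u),round(v),round(r,1),p.round(4),q.round(1))
faces(f,K,W,g,.065)
E
```

```text
clock: 10.32
tcp_pos: [0.4359, 0.2053, 0.1769]
ee_rot: [-3.142, -0.002, -2.827]
ft_force: [1.3, 0.6, -0.1]
opening: 0.999
clock: 10.7
tcp_pos: [0.4128, 0.2507, 0.1773]
ee_rot: [-3.141, -0.002, -2.825]
ft_force: [-0.2, -0.0, 0.1]
opening: 0.997
[0.41325376 0.25023721 0.17753298]
[328.35603197 243.57827912]
plug 327 243 11.3 [0.4136 0.2503 0.065 ] [ -0.8  -0.5 112.3]
plug 328 214 16.6 [0.3959 0.2449 0.065 ] [ 1.770e+01 -1.000e-01  1.124e+02]
face 328.0 244.5 r 26.2 fill 0.61 [0.414  0.2512 0.065 ] dia 0.032
```

```bash
python3 -m handwheel '[{"claw":0,"tx":-0.8,"ty":-0.4,"tz":40,"rx":0,"ry":0,"rz":0},{"claw":0,"tx":0,"ty":0,"tz":40,"rx":0,"ry":0,"rz":0},{"claw":0,"tx":0,"ty":0,"tz":37,"rx":0,"ry":0,"rz":0},{"claw":0,"tx":0,"ty":0,"tz":0,"rx":0,"ry":0,"rz":0},{"claw":0,"tx":0,"ty":0,"tz":0,"rx":0,"ry":0,"rz":0}]' && python3 -m handwheel '[{"claw":255,"tx":0,"ty":0,"tz":0,"rx":0,"ry":0,"rz":0},{"claw":255,"tx":0,"ty":0,"tz":0,"rx":0,"ry":0,"rz":0},{"claw":255,"tx":0,"ty":0,"tz":0,"rx":0,"ry":0,"rz":0},{"claw":255,"tx":0,"ty":0,"tz":0,"rx":0,"ry":0,"rz":0},{"claw":255,"tx":0,"ty":0,"tz":0,"rx":0,"ry":0,"rz":0}]' &&  python3 -m handwheel '[{"claw":255,"tx":0,"ty":0,"tz":-20,"rx":0,"ry":0,"rz":0},{"claw":255,"tx":0,"ty":0,"tz":-50,"rx":0,"ry":0,"rz":0},{"claw":255,"tx":0,"ty":0,"tz":-50,"rx":0,"ry":0,"rz":0},{"claw":255,"tx":0,"ty":0,"tz":0,"rx":0,"ry":0,"rz":0},{"claw":255,"tx":0,"ty":0,"tz":0,"rx":0,"ry":0,"rz":0}]'
```

```text
clock: 11.38
tcp_pos: [0.4153, 0.2505, 0.0626]
ee_rot: [-3.142, 0.001, -2.828]
ft_force: [-0.2, -0.5, 0.8]
opening: 0.999
clock: 12.0
tcp_pos: [0.415, 0.2514, 0.0625]
ee_rot: [3.142, 0.002, -2.826]
ft_force: [-0.4, -1.4, 5.6]
opening: 0.369
clock: 12.62
tcp_pos: [0.4137, 0.2508, 0.1806]
ee_rot: [-3.142, -0.001, -2.826]
ft_force: [-0.2, -0.2, -2.9]
opening: 0.367
```

```bash
python3 -m handwheel '[{"claw":255,"tx":0,"ty":-52,"tz":0,"rx":0,"ry":0,"rz":0},{"claw":255,"tx":0,"ty":-52,"tz":0,"rx":0,"ry":0,"rz":0},{"claw":255,"tx":0,"ty":-52,"tz":0,"rx":0,"ry":0,"rz":0},{"claw":255,"tx":0,"ty":-52,"tz":0,"rx":0,"ry":0,"rz":0},{"claw":255,"tx":0,"ty":-52,"tz":0,"rx":0,"ry":0,"rz":0}]' && python3 -m handwheel '[{"claw":255,"tx":0.3,"ty":-52,"tz":0,"rx":0,"ry":0,"rz":0},{"claw":255,"tx":0,"ty":0,"tz":0,"rx":0,"ry":0,"rz":0},{"claw":255,"tx":0,"ty":0,"tz":0,"rx":0,"ry":0,"rz":0},{"claw":255,"tx":0,"ty":0,"tz":0,"rx":0,"ry":0,"rz":0}]'; python3 - <<'E'
from h import *
f,K,W=shot('wrist','w7');z=T()[2,3];print(T()[:3,3],get_obs()['ee_rot'])
h=cv2.cvtColor(f,cv2.COLOR_RGB2HSV)
m=cv2.inRange(h,(18,140,90),(32,255,255))
for c in cv2.findContours(m,0,1)[0]:
    (u,v),r=cv2.minEnclosingCircle(c)
    if cv2.contourArea(c)>40: p,q=rel('w7',u,v,z+.0025);print('plug',round(u),round(v),round(r,1),q.round(1), 'loaded?',rel('w7',u,v,.084)[1].round(1))
print('p2 pix',proj(K,W,[.5102,-.046,.045]))
cv2.imwrite('pics/w7c.png',f[0:480,160:500,::-1])
E
```

```text
clock: 13.25
tcp_pos: [0.4935, 0.0023, 0.1788]
ee_rot: [3.14, -0.004, -2.826]
ft_force: [0.5, 0.5, -1.6]
opening: 0.373
clock: 13.75
tcp_pos: [0.5098, -0.0446, 0.1803]
ee_rot: [3.14, -0.002, -2.825]
ft_force: [0.2, 0.4, -1.5]
opening: 0.372
[ 0.50999771 -0.04457962  0.18066103] [ 3.14078100e+00 -1.07715683e-03 -2.82484405e+00]
plug 328 346 21.1 [ 1.3  0.3 -2.9] loaded? [-62.    0.2  96.2]
plug 327 281 33.0 [25.4 -0.1 -2.9] loaded? [-18.5  -0.5  96.2]
plug 326 160 13.4 [64.3 -0.3 -2.8] loaded? [51.7 -0.9 96.4]
p2 pix [325.37544845 231.43934167]
```

View pics/w7c.png

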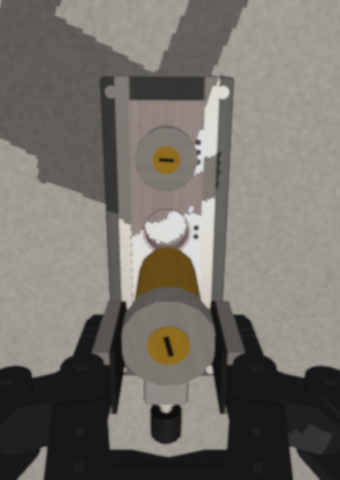

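Pocket 2 is visible at image (326,230), against (325.4,231.4) predicted. The loaded lock at tool (51.7,-0.9) agrees with that. Correcting by about 1 mm and lowering.

```bash
python3 -m handwheel '[{"claw":255,"tx":-1.2,"ty":-1.3,"tz":25,"rx":0,"ry":0,"rz":0},{"claw":255,"tx":0,"ty":0,"tz":25,"rx":0,"ry":0,"rz":0},{"claw":255,"tx":0,"ty":0,"tz":20,"rx":0,"ry":0,"rz":0},{"claw":255,"tx":0,"ty":0,"tz":0,"rx":0,"ry":0,"rz":0},{"claw":255,"tx":0,"ty":0,"tz":0,"rx":0,"ry":0,"rz":0}]';  python3 -m handwheel '[{"claw":255,"tx":0,"ty":0,"tz":2,"rx":0,"ry":0,"rz":0},{"claw":255,"tx":0,"ty":0,"tz":2,"rx":0,"ry":0,"rz":0},{"claw":255,"tx":0,"ty":0,"tz":2,"rx":0,"ry":0,"rz":0},{"claw":255,"tx":0,"ty":0,"tz":0,"rx":0,"ry":0,"rz":0}]'
```

```text
clock: 14.42
tcp_pos: [0.5126, -0.0462, 0.1123]
ee_rot: [-3.141, 0.001, -2.826]
ft_force: [0.0, -1.4, -1.5]
opening: 0.367
clock: 14.92
tcp_pos: [0.5124, -0.0464, 0.1058]
ee_rot: [3.141, 0.001, -2.826]
ft_force: [-0.3, 1.7, 2.0]
opening: 0.372
```

```bash
python3 -m handwheel '[{"claw":255,"tx":0,"ty":0,"tz":1.5,"rx":0,"ry":0,"rz":0},{"claw":255,"tx":0,"ty":0,"tz":1.5,"rx":0,"ry":0,"rz":0},{"claw":255,"tx":0,"ty":0,"tz":0,"rx":0,"ry":0,"rz":0}]'
```

```text
clock: 15.3
tcp_pos: [0.5123, -0.046, 0.103]
ee_rot: [3.141, 0.001, -2.826]
ft_force: [-1.9, 4.1, 0.3]
opening: 0.37
```

```bash
python3 -m handwheel '[{"claw":255,"tx":0,"ty":0.6,"tz":1.5,"rx":0,"ry":0,"rz":0},{"claw":255,"tx":0,"ty":0,"tz":1.5,"rx":0,"ry":0,"rz":0},{"claw":255,"tx":0,"ty":0,"tz":0,"rx":0,"ry":0,"rz":0}]';python3 -m handwheel '[{"claw":255,"tx":0,"ty":0,"tz":1.5,"rx":0,"ry":0,"rz":0},{"claw":255,"tx":0,"ty":0,"tz":1.5,"rx":0,"ry":0,"rz":0},{"claw":255,"tx":0,"ty":0,"tz":0,"rx":0,"ry":0,"rz":0}]'
```

```text
clock: 15.68
tcp_pos: [0.5116, -0.0459, 0.0989]
ee_rot: [3.141, -0.001, -2.826]
ft_force: [-0.5, 2.9, -2.4]
opening: 0.37
clock: 16.05
tcp_pos: [0.5118, -0.0459, 0.0962]
ee_rot: [3.141, -0.0, -2.826]
ft_force: [-0.4, 4.5, -0.2]
opening: 0.372
```

```bash
python3 -m handwheel '[{"claw":255,"tx":0,"ty":0.4,"tz":1.5,"rx":0,"ry":0,"rz":0},{"claw":255,"tx":0,"ty":0,"tz":1.5,"rx":0,"ry":0,"rz":0},{"claw":255,"tx":0,"ty":0,"tz":0,"rx":0,"ry":0,"rz":0}]';python3 -m handwheel '[{"claw":255,"tx":0,"ty":0,"tz":0.8,"rx":0,"ry":0,"rz":0},{"claw":255,"tx":0,"ty":0,"tz":0,"rx":0,"ry":0,"rz":0}]';python3 -m handwheel '[{"claw":255,"tx":0,"ty":0,"tz":0.7,"rx":0,"ry":0,"rz":0},{"claw":255,"tx":0,"ty":0,"tz":0,"rx":0,"ry":0,"rz":0}]'
```

```text
clock: 16.42
tcp_pos: [0.5117, -0.0458, 0.0931]
ee_rot: [-3.142, -0.0, -2.826]
ft_force: [-0.5, 2.8, -1.7]
opening: 0.374
clock: 16.68
tcp_pos: [0.5118, -0.0458, 0.0925]
ee_rot: [-3.141, -0.0, -2.826]
ft_force: [-0.7, 1.9, -0.2]
opening: 0.37
clock: 16.92
tcp_pos: [0.5118, -0.0457, 0.0918]
ee_rot: [-3.141, -0.0, -2.826]
ft_force: [-0.5, 2.0, -1.1]
opening: 0.372
```

```bash
python3 -m handwheel '[{"claw":255,"tx":0,"ty":0,"tz":0.7,"rx":0,"ry":0,"rz":0},{"claw":255,"tx":0,"ty":0,"tz":0,"rx":0,"ry":0,"rz":0}]';python3 -m handwheel '[{"claw":255,"tx":0,"ty":0,"tz":0.6,"rx":0,"ry":0,"rz":0},{"claw":255,"tx":0,"ty":0,"tz":0,"rx":0,"ry":0,"rz":0}]'
```

```text
clock: 17.18
tcp_pos: [0.512, -0.0457, 0.0916]
ee_rot: [-3.141, 0.0, -2.826]
ft_force: [-1.7, 2.4, 2.9]
opening: 0.369
clock: 17.42
tcp_pos: [0.5123, -0.0457, 0.0916]
ee_rot: [-3.141, 0.001, -2.826]
ft_force: [-3.5, 2.5, 8.5]
opening: 0.365
```

```bash
python3 -m handwheel '[{"claw":0,"tx":0,"ty":0,"tz":0,"rx":0,"ry":0,"rz":0},{"claw":0,"tx":0,"ty":0,"tz":0,"rx":0,"ry":0,"rz":0},{"claw":0,"tx":0,"ty":0,"tz":0,"rx":0,"ry":0,"rz":0},{"claw":0,"tx":0,"ty":0,"tz":0,"rx":0,"ry":0,"rz":0}]';  python3 -m handwheel '[{"claw":0,"tx":0,"ty":0,"tz":-30,"rx":0,"ry":0,"rz":0},{"claw":0,"tx":0,"ty":0,"tz":-50,"rx":0,"ry":0,"rz":0},{"claw":0,"tx":-54,"ty":0,"tz":0,"rx":0,"ry":0,"rz":0},{"claw":0,"tx":-54,"ty":0,"tz":0,"rx":0,"ry":0,"rz":0},{"claw":0,"tx":-54.5,"ty":0,"tz":0,"rx":0,"ry":0,"rz":0}]'; python3 -m handwheel '[{"claw":0,"tx":0,"ty":0,"tz":0,"rx":0,"ry":0,"rz":0},{"claw":0,"tx":0,"ty":0,"tz":0,"rx":0,"ry":0,"rz":0}]';python3 - <<'E'
from h import *
f,K,W=shot('wrist','w8');M=T();print(M[:3,3],get_obs()['ee_rot'])
P1=np.array([.5597,-.0299]);ex=np.array([np.cos(-2.826),np.sin(-2.826)])
for n,x,z in[('p1',0,.074),('p2',52,.094),('p3',104,.084),('knobtop',-111,.047),('knobhomeend',-123,.034)]:
    print(n,proj(K,W,np.r_[P1+ex*x/1000,z]).round(1))
E
```

```text
clock: 17.92
tcp_pos: [0.5118, -0.0458, 0.0905]
ee_rot: [-3.142, -0.0, -2.826]
ft_force: [0.1, 0.1, 0.1]
opening: 1.0
clock: 18.55
tcp_pos: [0.668, 0.0051, 0.171]
ee_rot: [-3.141, 0.001, -2.827]
ft_force: [1.3, -0.2, 1.0]
opening: 0.999
clock: 18.8
tcp_pos: [0.6658, 0.0047, 0.1698]
ee_rot: [3.141, -0.002, -2.826]
ft_force: [-0.9, -0.5, -0.9]
opening: 1.0
[0.665702   0.00440036 0.17057102] [-3.14153311e+00 -5.22941144e-04 -2.82655355e+00]
p1 [327.8  35.7]
p2 [ 327.7 -115.1]
p3 [ 327.7 -266.3]
knobtop [327.8 236.3]
knobhomeend [327.8 247.4]
```

View pics/w8.png

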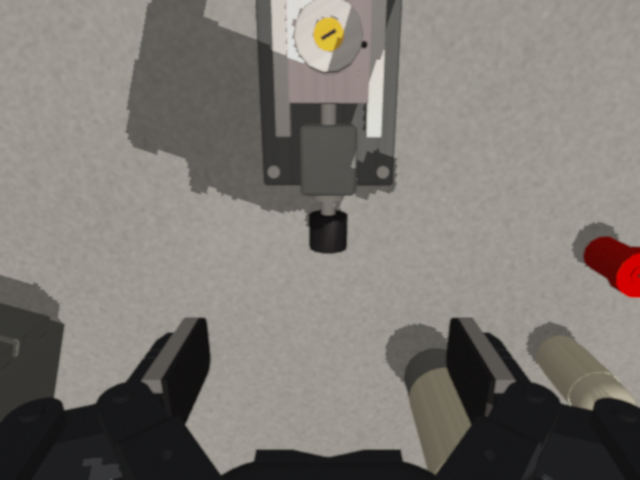

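The knob is at (328,231) with its far edge at about row 252, roughly 2 mm nearer the housing than predicted. The spray can at (430,400) lies clear of the fingers' path. Lowering onto the knob.

```bash
python3 -m handwheel '[{"claw":0,"tx":2,"ty":0,"tz":45,"rx":0,"ry":0,"rz":0},{"claw":0,"tx":0,"ty":0,"tz":45,"rx":0,"ry":0,"rz":0},{"claw":0,"tx":0,"ty":0,"tz":30,"rx":0,"ry":0,"rz":0},{"claw":0,"tx":0,"ty":0,"tz":17,"rx":0,"ry":0,"rz":0},{"claw":0,"tx":0,"ty":0,"tz":0,"rx":0,"ry":0,"rz":0}]' && python3 -m handwheel '[{"claw":255,"tx":0,"ty":0,"tz":0,"rx":0,"ry":0,"rz":0},{"claw":255,"tx":0,"ty":0,"tz":0,"rx":0,"ry":0,"rz":0},{"claw":255,"tx":0,"ty":0,"tz":0,"rx":0,"ry":0,"rz":0},{"claw":255,"tx":0,"ty":0,"tz":0,"rx":0,"ry":0,"rz":0},{"claw":255,"tx":0,"ty":0,"tz":0,"rx":0,"ry":0,"rz":0}]'; python3 -m handwheel '[{"claw":255,"tx":0,"ty":0,"tz":0,"rx":0,"ry":0,"rz":0},{"claw":255,"tx":0,"ty":0,"tz":0,"rx":0,"ry":0,"rz":0}]'
```

```text
clock: 19.48
tcp_pos: [0.6634, 0.0038, 0.0333]
ee_rot: [3.141, -0.001, -2.827]
ft_force: [0.8, 0.6, 0.5]
opening: 1.001
clock: 20.1
tcp_pos: [0.665, 0.0043, 0.0348]
ee_rot: [-3.141, 0.001, -2.826]
ft_force: [-1.9, 0.6, 5.2]
opening: 0.283
clock: 20.35
tcp_pos: [0.6649, 0.0043, 0.0348]
ee_rot: [-3.141, 0.001, -2.826]
ft_force: [-2.3, 0.8, 5.7]
opening: 0.28
```

```bash
python3 -m handwheel '[{"claw":255,"tx":-3,"ty":0,"tz":0,"rx":0,"ry":0,"rz":0},{"claw":255,"tx":-3,"ty":0,"tz":0,"rx":0,"ry":0,"rz":0},{"claw":255,"tx":-3,"ty":0,"tz":0,"rx":0,"ry":0,"rz":0},{"claw":255,"tx":-3,"ty":0,"tz":0,"rx":0,"ry":0,"rz":0},{"claw":255,"tx":0,"ty":0,"tz":0,"rx":0,"ry":0,"rz":0}]'; python3 -m handwheel '[{"claw":255,"tx":-3,"ty":0,"tz":0,"rx":0,"ry":0,"rz":0},{"claw":255,"tx":-3,"ty":0,"tz":0,"rx":0,"ry":0,"rz":0},{"claw":255,"tx":0,"ty":0,"tz":0,"rx":0,"ry":0,"rz":0},{"claw":255,"tx":0,"ty":0,"tz":0,"rx":0,"ry":0,"rz":0}]'
```

```text
clock: 20.98
tcp_pos: [0.6755, 0.0077, 0.0347]
ee_rot: [3.142, -0.001, -2.826]
ft_force: [-8.1, -1.3, 10.1]
opening: 0.282
clock: 21.48
tcp_pos: [0.6808, 0.0094, 0.0347]
ee_rot: [3.141, -0.002, -2.826]
ft_force: [-10.0, -1.6, 10.4]
opening: 0.283
```

```bash
for i in 1; do python3 -m handwheel '[{"claw":255,"tx":-1,"ty":0,"tz":0,"rx":0,"ry":0,"rz":0},{"claw":255,"tx":-1,"ty":0,"tz":0,"rx":0,"ry":0,"rz":0},{"claw":255,"tx":0,"ty":0,"tz":0,"rx":0,"ry":0,"rz":0}]'; done; python3 -m handwheel '[{"claw":255,"tx":-1,"ty":0,"tz":0,"rx":0,"ry":0,"rz":0},{"claw":255,"tx":0,"ty":0,"tz":0,"rx":0,"ry":0,"rz":0},{"claw":255,"tx":0,"ty":0,"tz":0,"rx":0,"ry":0,"rz":0}]'
```

```text
clock: 21.85
tcp_pos: [0.6826, 0.01, 0.0347]
ee_rot: [3.141, -0.002, -2.826]
ft_force: [-10.2, -1.0, 10.1]
opening: 0.285
clock: 22.22
tcp_pos: [0.6834, 0.0102, 0.0347]
ee_rot: [3.141, -0.002, -2.826]
ft_force: [-10.1, -1.5, 12.1]
opening: 0.285
```

```bash
python3 -m handwheel '[{"claw":255,"tx":-0.8,"ty":0,"tz":0,"rx":0,"ry":0,"rz":0},{"claw":255,"tx":0,"ty":0,"tz":0,"rx":0,"ry":0,"rz":0},{"claw":255,"tx":0,"ty":0,"tz":0,"rx":0,"ry":0,"rz":0}]'; python3 -m handwheel '[{"claw":255,"tx":-0.7,"ty":0,"tz":0,"rx":0,"ry":0,"rz":0},{"claw":255,"tx":0,"ty":0,"tz":0,"rx":0,"ry":0,"rz":0},{"claw":255,"tx":0,"ty":0,"tz":0,"rx":0,"ry":0,"rz":0}]'; python3 - <<'E'
from h import *
M=T();f,K,W=shot('wrist','w9');f,K,W=shot('scene','s9');P1=np.array([.5597,-.0299]);ex=np.array([np.cos(-2.826),np.sin(-2.826)])
g,K2,W2=shot('top','t9')
for n,F,Kq,Wq in(('s',f,K,W),('t',g,K2,W2)):
    for x,z,l in((0,.074,'short'),(52,.094,'tall'),(104,.084,'loaded')):
        print(n,l,proj(Kq,Wq,np.r_[P1+ex*x/1000,z]).round(1))
a=cv2.imread('pics/w9.png')[:,160:500];b=cv2.resize(f[150:290,230:340,::-1],(377,480),interpolation=2)
cv2.imwrite('pics/last.png',np.hstack([a,b]))
E
```

```text
clock: 22.6
tcp_pos: [0.6841, 0.0105, 0.0347]
ee_rot: [3.141, -0.003, -2.826]
ft_force: [-11.4, -1.5, 12.9]
opening: 0.284
clock: 22.98
tcp_pos: [0.6841, 0.0105, 0.0347]
ee_rot: [3.141, -0.004, -2.826]
ft_force: [-14.9, -2.6, 15.0]
opening: 0.286
s short [284.9 218.4]
s tall [281.3 195.8]
s loaded [278.1 183.4]
t short [335.6 232.5]
t tall [344.9 256.4]
t loaded [353.2 283.4]
```

View pics/last.png

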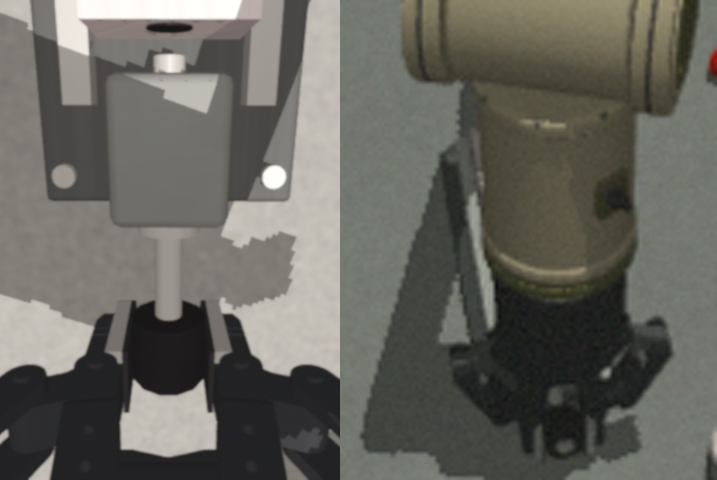

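The left view shows the pin's tip clear of the hole in the shuttle, the long bare stem, and the knob held between the pads. The TCP stopped at 20.2 mm of travel as the force rose, so the plunger is at its stop. I have no views left, so I'll check the cylinders numerically and confirm the hold is steady.

```bash
python3 - <<'E'
from h import *
for n,b in(('t9',(320,370,215,300)),('s9',(265,300,165,240))):
    f=cv2.imread('pics/%s.png'%n);h=cv2.cvtColor(f,cv2.COLOR_BGR2HSV);m=cv2.inRange(h,(15,90,90),(35,255,255))
    for c in cv2.findContours(m,0,1)[0]:
        (u,v),r=cv2.minEnclosingCircle(c)
        if b[0]<u<b[1] and b[2]<v<b[3]: print(n,round(u,1),round(v,1),round(r,1))
o=get_obs();print(o['clock'],o['tcp_pos'],o['ft_force'],abs(o['dq']).max())
E
python3 -m handwheel '[{"claw":255,"tx":0,"ty":0,"tz":0,"rx":0,"ry":0,"rz":0},{"claw":255,"tx":0,"ty":0,"tz":0,"rx":0,"ry":0,"rz":0},{"claw":255,"tx":0,"ty":0,"tz":0,"rx":0,"ry":0,"rz":0}]'
```

```text
23.125 [0.6841012  0.01044099 0.03467396] [-14.1014161   -1.75986341  15.23712678] 0.0017028356007447601
clock: 23.5
tcp_pos: [0.6841, 0.0104, 0.0347]
ee_rot: [3.141, -0.004, -2.827]
ft_force: [-15.1, -2.5, 14.4]
opening: 0.283
```

```bash
python3 -c "
from plant import hand_in;print(hand_in())"
```

```text
the job is handed in; nothing more can be done
None
```

I put the short lock in pocket 1 and the tall lock in pocket 2 and let go of each. I then pulled the plunger back to its stop and handed the job in at 23.5 s, still holding the knob.

- **Short lock:** it met the pocket floor at the predicted height (TCP 68.9 mm). The picture after release showed it centred and upright.
- **Tall lock:** it met the floor within 0.1 mm of the predicted height (91.6 against 91.5 mm), and the force dropped to about zero on release. I took no picture of it after release. The last numeric check, in the scene and top views, found neither it nor the other two because the arm was in the way. So its seating rests on height and force only.
- **Loaded lock:** I last saw it in place before lowering the tall one. It was not in view after that.
- **Plunger:** the tool travelled 20.2 mm and stopped while the force rose from 11 to about 15 N. The last picture shows the pin clear of the shuttle and the knob still between the pads, and the pose was steady at hand-in.
- **Bystanders:** I saw no contact with any of them, but did not check their positions again at the end.

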